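# Slacken the knurled clamp wheel and swing the bar off the plant labels

### The job

Slacken the hold-down clamp by stroking a fingertip along the knurled rim of its wheel, turning it anticlockwise as seen from above until the pip on the wheel has come round to the fixed pointer for the second time, and leave the pip lined up with the pointer. Only then push the little post on the clamp bar to swing the bar anticlockwise off the bundle of wooden labels, right round to its stop. Only stroke and push, gently, and pick nothing up: the labels, the clay pot, the tape measure and the dibber stay where they lie.

Things in the scene. Friction and masses are not known exactly. Their poses are not given: they have to be found in the camera images.
- clamp: The hold-down clamp, fixed to the bench: a plywood board 140 mm (its x, away from the robot) by 200 mm (its y), 18 mm thick; origin at the centre of its underside, z up; turned by up to 0.3 rad. A steel stud stands on it at x = -5, y = +40 mm and carries, from below, the clamp bar, the knurled wheel and an end cap with the pointer (top 95 mm, stud's end 98 mm above the bench)
- wheel (a joint): Turn of the knurled aluminium wheel, rad, growing anticlockwise from above (loosening). 0 = tight, pip at the pointer; starts at 0.4 to 1.4, pip just past the pointer. 6.28 = pip back at the pointer once, 12.57 = twice, the goal; it turns on beyond (stop at 18). Needs 0.05 N m (1.5 N along the rim), stays where left, rises 2 mm a turn
- wheel_axis (a point): Point on the stud's axis at mid height of the wheel's rim when tight (69 mm above the bench). The rim is upright, 36 mm in radius and 24 mm high (57 to 81 mm above the bench when tight). All round the rim there is free room at that height except the bar's post, 100 mm from the axis
- wheel_pip (a point): Top of the dark steel pip, 7 mm wide, standing 5 mm above the wheel's top near the rim, 29 mm from the axis
- pointer_tip (a point): Tip of the fixed steel pointer that juts 24 mm from the axis over the wheel, toward the clamp's -x side (the robot), 92 mm above the bench
- bar (a joint): Swing of the flat steel clamp bar about the stud, rad: starts at 0 (pointing to the clamp's -y side, lying over the labels), grows anticlockwise seen from above, stop at 1.5 (pointing to the clamp's +x side). Needs about 1 N at the post; stays where it is left. The bar is 24 mm wide, 115 mm long, 10 mm thick, its top 50 mm above the bench
- bar_post (a point): Axis of the upright round steel post near the bar's free end, 12 mm in diameter, 100 mm from the stud's axis, its top 80 mm above the bench; this point is 10 mm below its top
- labels: Loose bundle of wooden plant labels, 27 x 156 x 19 mm, lying on the board along the clamp's x under the bar, its top 37 mm above the bench; origin at the centre of its underside, y along its length. To be left there
- pot: Loose terracotta pot, 74 mm across, 65 mm high, standing to the left of the clamp; origin at the centre of its underside. To be left alone
- tape_measure: Loose tape measure, 38 x 82 x 64 mm, standing to the right of the clamp; origin at the centre of its underside. To be left alone
- dibber: Loose wooden dibber, 33 mm thick, 196 mm long, lying behind the clamp; origin at the centre of its underside, y along its length. To be left alone

How it is judged:
On the way, in this order (a step that is already met when the one before it is completed fails the run):
1. the wheel has been loosened until its pip stands at the pointer for the second time (value of joint wheel between 12.12 and 13.02 rad and value of joint bar below 0.15 rad), for 0.2 s.
2. the bar is swung round to its stop (value of joint bar above 1.38 rad), for 0.2 s.
At the end, for the whole second after the job is handed in: The wheel stands at 12.57 +- 0.45 rad (pip at the pointer for the second time, within about 26 degrees), the bar is at its stop (over 1.38 rad), and the labels, pot, tape measure and dibber are within 20 mm of where they began (value of joint wheel between 12.12 and 13.02 rad and value of joint bar above 1.38 rad and distance of each of labels, pot, tape_measure, dibber from where it was at the start of the episode below 0.02 m); the robot touches nothing.
It fails at once if the bar is forced round before the wheel is slackened (value of joint bar above 0.15 rad and value of joint wheel below 11.8 rad).
It fails at once if the wheel is gripped or pressed harder than 60 N (contact force between the fingers and wheel_thread above 60 N).
It fails at once if the bar is gripped or pressed harder than 40 N (contact force between the fingers and bar above 40 N).
It fails at once if labels, pot, tape measure or dibber are lifted or shoved about (distance of any of labels, pot, tape_measure, dibber from where it was at the start of the episode above 0.03 m).
It also fails if it takes over 58 s, if anything falls off the work surface, if the arm or the gripper's body presses on something with over 40 N, if the wrist force passes 120 N, or if a joint passes its speed limit or range.

### The arm

A 6-joint arm with a two-finger parallel gripper is mounted at the origin on a cart in front of the work surface, level with it; the furniture and walls round the work are solid. World frame = base frame: x ahead of the robot, y to its left, z up, the work surface at z = 0. Lengths are in m, angles in rad, forces in N, time in s.
With the tool pointing down it reaches from about 0.225 to 0.875 m from the base axis. Payload 3.4 kg.
Tool frame: the origin (TCP) lies on the mounting face of the last link; the fingertips stand 173 mm ahead of it and the grasp point (between the pads) lies pinch_z ahead of it (pinch_z is the distance from the TCP to the grasp point, in m); z points along the fingers, y is the line along which they close (so a half turn about z gives the same grasp; the last joint's range is limited). The gripper opens to 85 mm and grips with 20 to 120 N. Pads are 22 mm wide; open, the fingers measure 114 mm over their backs; the gripper's body (76 mm by 85 mm) begins 54 mm behind the grasp point. The pads swing forward as they close: fully open they stand 13 mm farther back than shut.
Start: joints at [1.103, 0.276, 1.505, -0, 1.361, -0.121], TCP at [0.195, 0.541, 0.405] pointing down, gripper open.
Joint ranges: [-2.89, 2.89], [-0.75, 2.08], [0.22, 2.7], [-1.18, 4.32], [0.11, 2.71], [-2.7, 2.7]. Speed limits (rad/s): [2.57, 2.57, 3.14, 3.14, 3.14, 3.14].

### API

Orientations are given as [roll, pitch, yaw] about the fixed x, y, z axes, in that order (R = Rz(yaw) Ry(pitch) Rx(roll)).
In Python, from workcell import * gives the robot as it stands. The module is installed in compiled form; this text tells all that it offers.
- The arm moves only by the tool jog_arm, never from a script. Its argument "increments" is a list that holds one entry, the list of rows, each a list of 7 numbers: the shift along the world's x, y, z in cm, then the turn, a rotation vector about the world's x, y, z in degrees, then the finger opening in cm, from 0 to 8.54. A call has 1 to 20 rows; each row is the pose to reach, as a shift and turn from the pose commanded when the call began; what a row does not reach only later rows make up. A row lasts 1/10 s, in which the tool goes at most 50 mm and 8.59 degrees, less where a joint would pass 70% of its speed; a pose out of reach is approached as far as the arm can. A call with a gripper value outside its range is refused whole. The fingers move at their own pace and stop on an object; the grip force is fixed at half the most. Time passes only in rows, so rows that repeat a pose let the fingers close. It gives the time, the measured TCP pose, the force, the opening and the grip force at its end, in the units of the state.
- get_state(): the state, without advancing time (a new reading comes with each control period).
- camera(name): name is "side" or "top"; returns a dict with "pixels" (420x560x3 uint8, blue, green, red), "intrinsics" (3x3 intrinsics, pixels), "xyz" and "orientation" of the camera in the world. Camera axes: x right, y up, looking along -z (the intrinsics and any distortion apply to the point x, -y, -z); pixel columns grow to the right and rows downward; lengths in m; the calibration is good to about 2 mm. A picture is of the moment at which its call begins. There is no depth.
- close_job(): hands the job in; it is judged then, once.
Trained networks look in the newest picture that a camera, given by its name, has taken for a name from the list of things; names that differ only in an ending like _2 or _b are one class to them, and where a whole thing is asked for, a point or a joint stands for the part that bears it (a point fixed in the world has none). Each returns a list of dicts, best first, with "conf" (0 to 1); they miss things now and then, are a little off and sometimes report something else, mostly with a low value. They report only what shows in the picture. A call takes as long as a camera call.
- recognise(query, camera): "extent" ([left, top, right, bottom] in pixels, round what is visible of it).
- outline_of(query, camera): "region" (420x560 bool, what is visible of it) and "extent" ([left, top, right, bottom] in pixels, round what is visible of it).
- mark_of(query, camera): "pixel" ([column, row] in pixels: a listed point, or the origin of a listed thing).
The state is a dict: "t": time; "joint_pos": joint angles; "dq": joint speeds; "tau": joint torques, N m; "tcp_pos": TCP position; "tool_rot": TCP orientation; "wrist_force": force on the tool from outside, world axes, zero at the start; "ft_torque": the same for the moment, N m; "grip_width": opening from 0.0 (shut) to 1.0 (fully open); "gripper_force": force on a finger pad.
Only numpy, scipy, OpenCV 4.12 (cv2) and the standard library are available. Lean on these libraries where they do the work, as an engineer would, in place of code of your own. Each camera call takes 0.05 s, during which the arm holds its last target. There are 200 camera calls.

## Working session

There is one attempt and no reset: what is moved stays moved. The work goes in short steps, Python scripts to look and compute and a tool call to move; the robot and the scene stay as the last step left them, time stands still between calls to the robot, and variables do not carry over. Pictures are saved under pics/ and viewed, at most 10 in all, crops included, and the job is handed in when it is done.

Besides the shell and the picture viewer there is one more tool, called after "Call:" as name(argument=value, ...), one argument or row to a line, values as JSON. jog_arm: Moves the arm, as the interface text tells. Its arguments: {"type":"object","properties":{"increments":{"type":"array"}},"required":["increments"]}

```bash
mkdir -p pics
cat > h.py <<'E'
from workcell import *
import numpy as np, cv2
from scipy.spatial.transform import Rotation as R
def ray(c,px):
    K=np.array(c["intrinsics"]); d=np.linalg.inv(K)@[px[0],px[1],1]
    o=np.array(c["orientation"]); M=R.from_euler('xyz',o).as_matrix() if o.shape==(3,) else (o if o.shape==(3,3) else None)
    return np.array(c["xyz"]),M@np.array([d[0],-d[1],-d[2]])
def atz(c,px,z):
    o,d=ray(c,px); return o+d*(z-o[2])/d[2]
E
python3 - <<'E'
from h import *
s=get_state(); print(s["t"],s["tcp_pos"],s["tool_rot"],s["grip_width"])
Z=dict(clamp=0,wheel_axis=.069,wheel_pip=.087,pointer_tip=.092,bar_post=.07,labels=.018,pot=0,tape_measure=0,dibber=0)
for n in("top","side"):
    c=camera(n); cv2.imwrite(f"pics/{n}0.png",c["pixels"]); print(n,c["xyz"],c["orientation"],c["intrinsics"])
    for q,z in Z.items():
        for m in mark_of(q,n)[:1]: print(q,m["conf"],np.round(m["pixel"],1),np.round(atz(c,m["pixel"],z),4))
E
```

```text
0.0 [0.19532752 0.5405854  0.4038425 ] [-3.13980537e+00 -2.34042021e-04  2.79483212e+00] 1.00156539000695
top [0.33316848 0.24485652 1.15732944] [ 0.19372406 -0.00827399 -1.57098434] [[505.34324992   0.         284.53669376]
 [  0.         505.34324992 211.48473995]
 [  0.           0.           1.        ]]
clamp 0.68 [258.4 238.4] [0.4968 0.2956 0.    ]
wheel_axis 0.8 [243.  242.8] [0.4774 0.3258 0.069 ]
wheel_pip 0.88 [250.5 252.7] [0.4539 0.3083 0.087 ]
pointer_tip 0.58 [245.4 255.8] [0.4467 0.3186 0.092 ]
bar_post 0.8 [287.  229.3] [0.507  0.2305 0.07  ]
labels 0.93 [273.8 238.5] [0.4941 0.2598 0.018 ]
pot 0.62 [170.6 207.2] [0.57   0.5011 0.    ]
tape_measure 0.67 [402.6 281.5] [ 0.3982 -0.0335  0.    ]
dibber 0.7 [269.4 173.5] [0.6518 0.2711 0.    ]
side [0.30103303 1.11941941 0.56724183] [ 1.07656107 -0.02265911 -2.8714875 ] [[404.94184389   0.         278.84988133]
 [  0.         404.94184389 211.50186547]
 [  0.           0.           1.        ]]
clamp 0.86 [289.6 251.2] [0.4881 0.2947 0.    ]
wheel_axis 0.89 [293.6 237.1] [0.4708 0.3355 0.069 ]
wheel_pip 0.63 [300.2 226.1] [0.4613 0.3116 0.087 ]
pointer_tip 0.59 [299.3 227.5] [0.4602 0.3269 0.092 ]
bar_post 0.48 [293.4 213.3] [0.4982 0.2247 0.07  ]
labels 0.51 [224.2 298.2] [0.5678 0.5266 0.018 ]
pot 0.77 [225.5 300.9] [0.5707 0.5143 0.    ]
tape_measure 0.57 [342.4 196.1] [ 0.4034 -0.0617  0.    ]
dibber 0.77 [227. 238.] [0.66  0.284 0.   ]
```

View pics/top0.png

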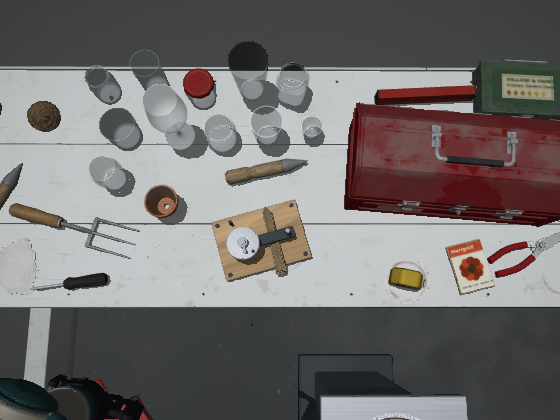

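View pics/side0.png

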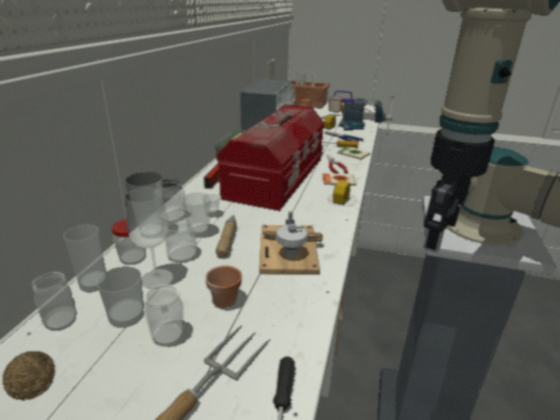

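The top view shows the board near (262,240), the white wheel at (243,243), the bar running right to its post at (288,233), with the labels under it. Pot, tape and dibber are well clear. The side view agrees. Next I'll refine the axis from the outlines.

Run:
```python
from h import *
c=camera("top"); im=c["pixels"]
cv2.imwrite("pics/crop1.png",cv2.resize(im[190:290,200:330],None,fx=6,fy=6,interpolation=cv2.INTER_CUBIC))
for q in("wheel","clamp","bar"):
    for m in outline_of(q,"top")[:1]:
        r=m["region"].astype(np.uint8); cs=max(cv2.findContours(r,0,1)[0],key=cv2.contourArea)
        print(q,m["conf"],m["extent"],cv2.minEnclosingCircle(cs),cv2.minAreaRect(cs))
        if q=="wheel":
            p=np.array([atz(c,x[0],.082+.0002)[:2] for x in cs]); print(cv2.minEnclosingCircle(p.astype(np.float32)), p.mean(0))
        if q=="clamp":
            b=cv2.boxPoints(cv2.minAreaRect(cs)); P=np.array([atz(c,x,.018) for x in b]); print(P,P.mean(0))
            for i in range(4): d=P[(i+1)%4]-P[i]; print(np.linalg.norm(d),np.degrees(np.arctan2(d[1],d[0])))
cs=camera("side"); 
def tri(q):
    a,b=mark_of(q,"top")[0]["pixel"],mark_of(q,"side")[0]["pixel"]
    (o1,d1),(o2,d2)=ray(c,a),ray(cs,b); d1/=np.linalg.norm(d1);d2/=np.linalg.norm(d2)
    s=np.linalg.lstsq(np.c_[d1,-d2],o2-o1,rcond=None)[0]; A,B=o1+s[0]*d1,o2+s[1]*d2
    print(q,np.round((A+B)/2,4),"gap",np.linalg.norm(A-B))
for q in("clamp","wheel_axis","wheel_pip","pointer_tip","bar_post"): tri(q)
```

```text
wheel 0.86 [227.1, 229.6, 258.8, 258.9] ((242.27420043945312, 243.01612854003906), 17.250001907348633) ((242.5, 243.0), (32.0, 33.0), 90.0)
((0.47583916783332825, 0.3261406123638153), 0.03732505440711975) [0.47542448 0.32633269]
clamp 0.7 [209.7, 198.5, 311.6, 282.1] ((260.9234313964844, 239.73202514648438), 52.652828216552734) ((260.72833251953125, 239.90142822265625), (61.532562255859375, 89.26365661621094), 74.40719604492188)
[[0.53134354 0.40694211 0.018     ]
 [0.58783459 0.21017773 0.018     ]
 [0.45079736 0.17341367 0.018     ]
 [0.39698806 0.36621192 0.018     ]] [0.49174089 0.28918636 0.018     ]
0.20471311122732436 -73.98122806316624
0.14188305019795536 -164.9824281206303
0.20016644292176483 105.5942267329531
0.1403935320677744 16.864807837510575
bar 0.79 [260.0, 226.2, 293.3, 244.8] ((276.0, 236.5), 18.200374603271484) ((275.8038635253906, 235.78076171875), (12.805046081542969, 36.22248840332031), 74.74488067626953)
clamp [0.4877 0.2979 0.0095] gap 0.006236818611240782
wheel_axis [0.4723 0.3276 0.0715] gap 0.0065972839838163025
wheel_pip [0.4584 0.3055 0.0826] gap 0.005845234830750264
pointer_tip [0.4566 0.3154 0.089 ] gap 0.01650881066914847
bar_post [0.5059 0.2228 0.0565] gap 0.007399103087923942
```

View pics/crop1.png

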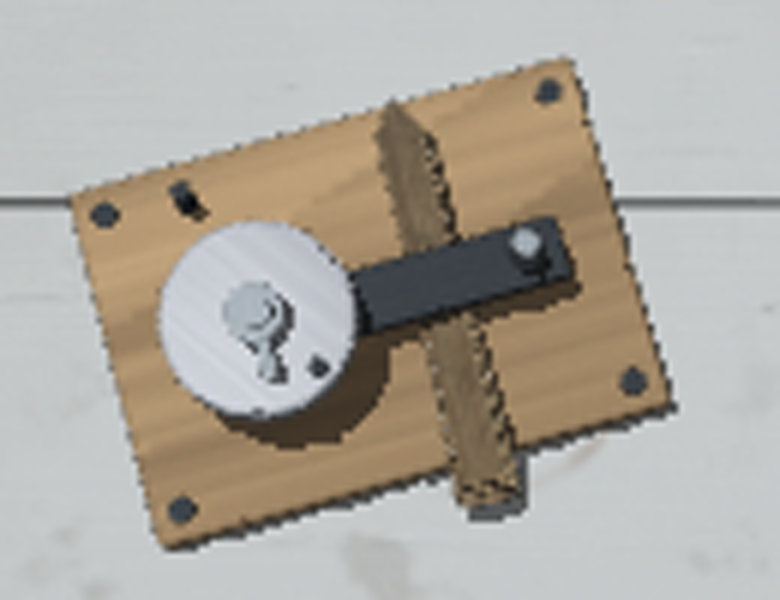

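Outline and board fit agree: axis at (0.4756, 0.3262), clamp yaw about 0.28. The pip is at crop (318,367), about 35° past the pointer, so roughly 685° remain. I'll move to azimuth 160° beside the rim with the fingers shut.

Call:
jog_arm(
  increments=[
    [[3,-2.6,0,0,0,0,0],[6,-5.2,0,0,0,0,0],[9,-7.9,0,0,0,0,0],[12,-10.5,0,0,0,0,0],[15,-13.1,-1,0,0,0,0],[18,-15.8,-3,0,0,0,0],[21,-18.4,-6,0,0,0,0],[21.9,-19.2,-9,0,0,0,0],[21.9,-19.2,-12,0,0,0,0],[21.9,-19.2,-14.5,0,0,0,0],[21.9,-19.2,-16.7,0,0,0,0],[21.9,-19.2,-16.7,0,0,0,0],[21.9,-19.2,-16.7,0,0,0,0]],
  ],
)

```text
t: 3.05
tcp_pos: [0.4147, 0.3489, 0.2379]
tool_rot: [-3.142, -0.0, 2.795]
wrist_force: [-0.1, 0.2, -0.3]
grip_width: -0.001
gripper_force: 0.0
```

Run:
```python
from h import *
s=get_state(); print(s["t"],s["tcp_pos"],s["tool_rot"],s["grip_width"],s["wrist_force"],s["joint_pos"])
c=camera("top");cs=camera("side")
a=cv2.resize(c["pixels"][170:300,180:330],None,fx=3,fy=3,interpolation=2);b=cv2.resize(cs["pixels"][150:300,210:360],(390,390),interpolation=2)
cv2.imwrite("pics/p2.png",np.hstack([a[:390],b]))
```

```text
3.05 [0.41466135 0.34892991 0.23790602] [-3.14150570e+00 -1.77440984e-04  2.79478280e+00] -0.0007099267659441879 [-0.06836955  0.20414189 -0.27086131] [ 5.71084847e-01  3.73936042e-01  1.81733997e+00  1.08296445e-04
  9.50493505e-01 -6.52964590e-01]
```

View pics/p2.png

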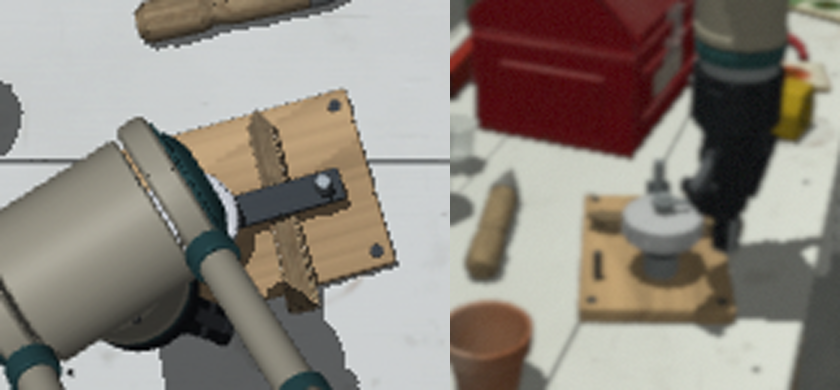

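The fingertip stands just outside the rim at the near left, at wheel height. Moving inward.

Call:
jog_arm(
  increments=[
    [[0.75,-0.27,0,0,0,0,0],[1.3,-0.48,0,0,0,0,0],[1.5,-0.55,0,0,0,0,0],[1.6,-0.58,0,0,0,0,0],[1.65,-0.6,0,0,0,0,0],[1.65,-0.6,0,0,0,0,0]],
  ],
)

```text
t: 3.75
tcp_pos: [0.4309, 0.3427, 0.2377]
tool_rot: [-3.142, -0.0, 2.795]
wrist_force: [0.1, -0.4, -0.6]
grip_width: -0.002
gripper_force: 0.0
```

Call:
jog_arm(
  increments=[
    [[0.05,-0.02,0,0,0,0,0],[0.1,-0.04,0,0,0,0,0],[0.14,-0.05,0,0,0,0,0],[0.14,-0.05,0,0,0,0,0]],
  ],
)

```text
t: 4.15
tcp_pos: [0.4321, 0.3423, 0.2377]
tool_rot: [-3.141, -0.001, 2.795]
wrist_force: [-1.9, -0.9, 0.6]
grip_width: 0.003
gripper_force: 0.6
```

Call:
jog_arm(
  increments=[
    [[0.05,-0.02,0,0,0,0,0],[0.1,-0.04,0,0,0,0,0],[0.1,-0.04,0,0,0,0,0]],
  ],
)

```text
t: 4.45
tcp_pos: [0.4325, 0.3421, 0.2376]
tool_rot: [-3.141, -0.002, 2.794]
wrist_force: [-4.1, 1.9, 1.6]
grip_width: 0.004
gripper_force: 2.5
```

```bash
cat >> h.py <<'E'
A=np.array([.4756,.3262])
def arc(f0,r0,f1,r1,n,rpre=None):
    "rows in cm/deg from azimuth f0, radius r0 (mm) to f1, radius r1"
    P=lambda f,r:r/10*np.array([np.cos(np.radians(f)),np.sin(np.radians(f))])
    f=np.linspace(f0,f1,n+1)[1:]; r=[r1]*n
    print([[*[float(v) for v in np.round(P(a,b)-P(f0,r0),2)],0,0,0,round(float(a-f0),1),0] for a,b in zip(f,r)])
E
python3 -c "
from h import *
arc(160,45.1,265,44.2,20)"
```

```text
[[-0.04, -0.42, 0, 0, 0, 5.2, 0], [-0.12, -0.81, 0, 0, 0, 10.5, 0], [-0.17, -1.21, 0, 0, 0, 15.8, 0], [-0.18, -1.62, 0, 0, 0, 21.0, 0], [-0.16, -2.02, 0, 0, 0, 26.2, 0], [-0.09, -2.42, 0, 0, 0, 31.5, 0], [0.01, -2.82, 0, 0, 0, 36.8, 0], [0.14, -3.2, 0, 0, 0, 42.0, 0], [0.31, -3.57, 0, 0, 0, 47.2, 0], [0.51, -3.92, 0, 0, 0, 52.5, 0], [0.74, -4.25, 0, 0, 0, 57.8, 0], [1.01, -4.56, 0, 0, 0, 63.0, 0], [1.29, -4.84, 0, 0, 0, 68.2, 0], [1.61, -5.1, 0, 0, 0, 73.5, 0], [1.95, -5.32, 0, 0, 0, 78.8, 0], [2.3, -5.52, 0, 0, 0, 84.0, 0], [2.67, -5.68, 0, 0, 0, 89.2, 0], [3.06, -5.8, 0, 0, 0, 94.5, 0], [3.45, -5.89, 0, 0, 0, 99.8, 0], [3.85, -5.95, 0, 0, 0, 105.0, 0]]
```

First part of it, to check the force.

Call:
jog_arm(
  increments=[
    [[-0.04,-0.42,0,0,0,5.2,0],[-0.12,-0.81,0,0,0,10.5,0],[-0.17,-1.21,0,0,0,15.8,0],[-0.18,-1.62,0,0,0,21,0],[-0.16,-2.02,0,0,0,26.2,0],[-0.09,-2.42,0,0,0,31.5,0],[0.01,-2.82,0,0,0,36.8,0],[0.14,-3.2,0,0,0,42,0]],
  ],
)

```text
t: 5.25
tcp_pos: [0.434, 0.3095, 0.2377]
tool_rot: [-3.142, -0.002, -2.751]
wrist_force: [-4.0, 0.9, 1.2]
grip_width: -0.003
gripper_force: 1.4
```

Run:
```python
from h import *
c=camera("top");cs=camera("side")
for n,k in(("top",c),("side",cs)):
    for m in mark_of("wheel_pip",n)[:2]:
        p=atz(k,m["pixel"],.087)[:2]-A; print(n,m["conf"],m["pixel"],p,np.degrees(np.arctan2(p[1],p[0]))%360)
```

```text
side 0.88 [291.1, 224.5] [ 0.00795521 -0.01532962] 297.42677684452275
```

```bash
cat >> h.py <<'E'
def path(ks):
    "ks: [(phi,r,n),...] first = now; n rows to get there"
    P=lambda f,r:r/10*np.array([np.cos(np.radians(f)),np.sin(np.radians(f))])
    f0,r0,_=ks[0]; out=[]; a=(f0,r0)
    for f,r,n in ks[1:]:
        for t in np.arange(1,n+1)/n:
            q=(a[0]+(f-a[0])*t,a[1]+(r-a[1])*t); out.append([*[float(v) for v in np.round(P(*q)-P(f0,r0),1 if r>50 else 2)],0,0,0,round(float(q[0]-f0)),0])
        a=(f,r)
    print(len(out),out)
E
python3 -c "
from h import *
path([(202,44.2,0),(265,43.8,12),(265,58,2),(225,58,5)])
path([(225,58,0),(65,58,20)])
path([(65,58,0),(-20,58,11),(-20,47,2),(-20,44,2)])
path([(-20,44,0),(100,43.8,20)])
path([(100,43.8,0),(220,43.8,20)])
path([(220,43.8,0),(265,43.8,8),(265,58,2),(185,58,10)])"
```

```text
19 [[0.17, -0.37, 0, 0, 0, 5, 0], [0.38, -0.72, 0, 0, 0, 10, 0], [0.61, -1.04, 0, 0, 0, 16, 0], [0.88, -1.35, 0, 0, 0, 21, 0], [1.17, -1.63, 0, 0, 0, 26, 0], [1.48, -1.88, 0, 0, 0, 32, 0], [1.82, -2.1, 0, 0, 0, 37, 0], [2.17, -2.29, 0, 0, 0, 42, 0], [2.54, -2.45, 0, 0, 0, 47, 0], [2.93, -2.57, 0, 0, 0, 52, 0], [3.32, -2.66, 0, 0, 0, 58, 0], [3.72, -2.71, 0, 0, 0, 63, 0], [3.7, -3.4, 0, 0, 0, 63, 0], [3.6, -4.1, 0, 0, 0, 63, 0], [2.8, -4.0, 0, 0, 0, 55, 0], [2.0, -3.8, 0, 0, 0, 47, 0], [1.3, -3.4, 0, 0, 0, 39, 0], [0.6, -3.0, 0, 0, 0, 31, 0], [-0.0, -2.4, 0, 0, 0, 23, 0]]
20 [[-0.5, 0.6, 0, 0, 0, -8, 0], [-1.0, 1.3, 0, 0, 0, -16, 0], [-1.3, 2.0, 0, 0, 0, -24, 0], [-1.6, 2.8, 0, 0, 0, -32, 0], [-1.7, 3.6, 0, 0, 0, -40, 0], [-1.7, 4.4, 0, 0, 0, -48, 0], [-1.6, 5.2, 0, 0, 0, -56, 0], [-1.4, 6.0, 0, 0, 0, -64, 0], [-1.1, 6.7, 0, 0, 0, -72, 0], [-0.6, 7.4, 0, 0, 0, -80, 0], [-0.1, 8.1, 0, 0, 0, -88, 0], [0.5, 8.6, 0, 0, 0, -96, 0], [1.1, 9.1, 0, 0, 0, -104, 0], [1.8, 9.4, 0, 0, 0, -112, 0], [2.6, 9.7, 0, 0, 0, -120, 0], [3.4, 9.9, 0, 0, 0, -128, 0], [4.2, 9.9, 0, 0, 0, -136, 0], [5.0, 9.8,
[... 1707 characters left out ...]
3.11, -6.37, 0, 0, 0, 108, 0], [-2.87, -6.76, 0, 0, 0, 114, 0], [-2.59, -7.13, 0, 0, 0, 120, 0]]
20 [[0.29, -0.32, 0, 0, 0, 6, 0], [0.61, -0.6, 0, 0, 0, 11, 0], [0.96, -0.85, 0, 0, 0, 17, 0], [1.33, -1.07, 0, 0, 0, 22, 0], [1.72, -1.25, 0, 0, 0, 28, 0], [2.13, -1.39, 0, 0, 0, 34, 0], [2.55, -1.49, 0, 0, 0, 39, 0], [2.97, -1.55, 0, 0, 0, 45, 0], [2.9, -2.3, 0, 0, 0, 45, 0], [2.8, -3.0, 0, 0, 0, 45, 0], [2.1, -2.8, 0, 0, 0, 37, 0], [1.3, -2.6, 0, 0, 0, 29, 0], [0.5, -2.3, 0, 0, 0, 21, 0], [-0.1, -1.8, 0, 0, 0, 13, 0], [-0.7, -1.3, 0, 0, 0, 5, 0], [-1.3, -0.7, 0, 0, 0, -3, 0], [-1.7, 0.0, 0, 0, 0, -11, 0], [-2.1, 0.7, 0, 0, 0, -19, 0], [-2.3, 1.5, 0, 0, 0, -27, 0], [-2.4, 2.3, 0, 0, 0, -35, 0]]
```

Call:
jog_arm(
  increments=[
    [[0.17,-0.37,0,0,0,5,0],[0.38,-0.72,0,0,0,10,0],[0.61,-1.04,0,0,0,16,0],[0.88,-1.35,0,0,0,21,0],[1.17,-1.63,0,0,0,26,0],[1.48,-1.88,0,0,0,32,0],[1.82,-2.1,0,0,0,37,0],[2.17,-2.29,0,0,0,42,0],[2.54,-2.45,0,0,0,47,0],[2.93,-2.57,0,0,0,52,0],[3.32,-2.66,0,0,0,58,0],[3.72,-2.71,0,0,0,63,0]],
  ],
)

```text
t: 6.65
tcp_pos: [0.4721, 0.282, 0.2377]
tool_rot: [-3.142, -0.002, -1.653]
wrist_force: [-1.7, -2.9, 2.5]
grip_width: -0.005
gripper_force: 1.9
```

```bash
cat >> h.py <<'E'
def look(show=None):
    s=get_state(); p=s["tcp_pos"][:2]-A; print("t",s["t"],"r",np.hypot(*p),"phi",np.degrees(np.arctan2(p[1],p[0]))%360,"F",s["wrist_force"].round(1),"q6",s["joint_pos"][5])
    ks={n:camera(n) for n in("top","side")}
    for n,k in ks.items():
        for q,z in(("wheel_pip",.088),("bar_post",.07)):
            for m in mark_of(q,n)[:1]:
                p=atz(k,m["pixel"],z)[:2]-A; print(n,q,m["conf"],m["pixel"],p.round(4),np.hypot(*p).round(3),np.degrees(np.arctan2(p[1],p[0]))%360)
    if show:
        a=cv2.resize(ks["top"]["pixels"][190:290,200:330],(520,400),interpolation=2);b=cv2.resize(ks["side"]["pixels"][200:300,255:325],(280,400),interpolation=2)
        cv2.imwrite(f"pics/{show}.png",np.hstack([a,b]))
E
python3 -c "
from h import *
look()"
```

```text
t 6.65 r 0.04430950593775479 phi 265.4756267208077 F [-1.7 -2.9  2.5] q6 -2.6456004232030463
top bar_post 0.54 [286.2, 228.3] [ 0.0336 -0.094 ] 0.1 289.6505914497047
side wheel_pip 0.85 [280.0, 226.4] [0.0302 0.0028] 0.03 5.380166532209977
side bar_post 0.52 [288.9, 214.7] [ 0.0318 -0.0907] 0.096 289.3357094202199
```

```bash
python3 -c "
from h import *
path([(265,43.8,0),(265,58,2),(121,58,18)])
path([(121,58,0),(-25,58,18)])
path([(-25,58,0),(-25,48,2),(-25,43.8,2),(71,43.8,16)])
path([(71,43.8,0),(191,43.8,20)])
path([(191,43.8,0),(262,43.8,12)])
path([(262,43.8,0),(262,58,2),(118,58,18)])
path([(118,58,0),(-25,58,18)])
"
```

```text
20 [[-0.1, -0.7, 0, 0, 0, 0, 0], [-0.1, -1.4, 0, 0, 0, 0, 0], [-0.9, -1.3, 0, 0, 0, -8, 0], [-1.7, -1.1, 0, 0, 0, -16, 0], [-2.4, -0.7, 0, 0, 0, -24, 0], [-3.1, -0.3, 0, 0, 0, -32, 0], [-3.7, 0.3, 0, 0, 0, -40, 0], [-4.3, 0.9, 0, 0, 0, -48, 0], [-4.7, 1.6, 0, 0, 0, -56, 0], [-5.0, 2.3, 0, 0, 0, -64, 0], [-5.3, 3.1, 0, 0, 0, -72, 0], [-5.4, 3.9, 0, 0, 0, -80, 0], [-5.4, 4.7, 0, 0, 0, -88, 0], [-5.3, 5.5, 0, 0, 0, -96, 0], [-5.1, 6.3, 0, 0, 0, -104, 0], [-4.8, 7.0, 0, 0, 0, -112, 0], [-4.4, 7.7, 0, 0, 0, -120, 0], [-3.9, 8.3, 0, 0, 0, -128, 0], [-3.3, 8.9, 0, 0, 0, -136, 0], [-2.6, 9.3, 0, 0, 0, -144, 0]]
18 [[0.7, 0.4, 0, 0, 0, -8, 0], [1.5, 0.6, 0, 0, 0, -16, 0], [2.3, 0.8, 0, 0, 0, -24, 0], [3.1, 0.8, 0, 0, 0, -32, 0], [4.0, 0.7, 0, 0, 0, -41, 0], [4.7, 0.6, 0, 0, 0, -49, 0], [5.5, 0.3, 0, 0, 0, -57, 0], [6.2, -0.2, 0, 0, 0, -65, 0], [6.9, -0.7, 0, 0, 0, -73, 0], [7.4, -1.3, 0, 0, 0, -81, 0], [7.9, -1.9, 0, 0, 0, -89, 0], [8.3, -2.6, 0, 0, 0, -97, 0], [8.6, -3.4, 0, 0, 0, -105, 0], [8.7, -4.2, 0, 0, 0, -114, 0], [8.8, -5.0, 0, 0, 0, -122, 0], [8.7, -5.9, 0, 0, 0, -130, 0], [8.5, -6.
[... 2131 characters left out ...]
0], [-4.4, 7.2, 0, 0, 0, -112, 0], [-4.0, 7.9, 0, 0, 0, -120, 0], [-3.4, 8.5, 0, 0, 0, -128, 0], [-2.8, 9.0, 0, 0, 0, -136, 0], [-2.1, 9.5, 0, 0, 0, -144, 0]]
18 [[0.7, 0.3, 0, 0, 0, -8, 0], [1.5, 0.5, 0, 0, 0, -16, 0], [2.3, 0.7, 0, 0, 0, -24, 0], [3.1, 0.7, 0, 0, 0, -32, 0], [3.9, 0.6, 0, 0, 0, -40, 0], [4.7, 0.3, 0, 0, 0, -48, 0], [5.4, 0.0, 0, 0, 0, -56, 0], [6.1, -0.4, 0, 0, 0, -64, 0], [6.7, -0.9, 0, 0, 0, -72, 0], [7.3, -1.5, 0, 0, 0, -79, 0], [7.7, -2.2, 0, 0, 0, -87, 0], [8.1, -2.9, 0, 0, 0, -95, 0], [8.3, -3.6, 0, 0, 0, -103, 0], [8.5, -4.4, 0, 0, 0, -111, 0], [8.5, -5.2, 0, 0, 0, -119, 0], [8.4, -6.0, 0, 0, 0, -127, 0], [8.3, -6.8, 0, 0, 0, -135, 0], [8.0, -7.6, 0, 0, 0, -143, 0]]
```

Call:
jog_arm(
  increments=[
    [[-0.1,-0.7,0,0,0,0,0],[-0.1,-1.4,0,0,0,0,0],[-0.9,-1.3,0,0,0,-8,0],[-1.7,-1.1,0,0,0,-16,0],[-2.4,-0.7,0,0,0,-24,0],[-3.1,-0.3,0,0,0,-32,0],[-3.7,0.3,0,0,0,-40,0],[-4.3,0.9,0,0,0,-48,0],[-4.7,1.6,0,0,0,-56,0],[-5.0,2.3,0,0,0,-64,0],[-5.3,3.1,0,0,0,-72,0],[-5.4,3.9,0,0,0,-80,0],[-5.4,4.7,0,0,0,-88,0],[-5.3,5.5,0,0,0,-96,0],[-5.1,6.3,0,0,0,-104,0],[-4.8,7.0,0,0,0,-112,0],[-4.4,7.7,0,0,0,-120,0],[-3.9,8.3,0,0,0,-128,0],[-3.3,8.9,0,0,0,-136,0],[-2.6,9.3,0,0,0,-144,0]],
  ],
)

```text
t: 8.95
tcp_pos: [0.4463, 0.3762, 0.2378]
tool_rot: [3.14, -0.001, 2.107]
wrist_force: [-0.5, -0.4, 0.2]
grip_width: -0.003
gripper_force: 0.0
```

Call:
jog_arm(
  increments=[
    [[0.7,0.4,0,0,0,-8,0],[1.5,0.6,0,0,0,-16,0],[2.3,0.8,0,0,0,-24,0],[3.1,0.8,0,0,0,-32,0],[4.0,0.7,0,0,0,-40,0],[4.7,0.6,0,0,0,-48,0],[5.5,0.3,0,0,0,-56,0],[6.2,-0.2,0,0,0,-64,0],[6.9,-0.7,0,0,0,-72,0],[7.4,-1.3,0,0,0,-80,0],[7.9,-1.9,0,0,0,-88,0],[8.3,-2.6,0,0,0,-97,0],[8.6,-3.4,0,0,0,-105,0],[8.7,-4.2,0,0,0,-113,0],[8.8,-5.0,0,0,0,-121,0],[8.7,-5.9,0,0,0,-130,0],[8.5,-6.7,0,0,0,-138,0],[8.2,-7.4,0,0,0,-146,0],[8.2,-7.4,0,0,0,-146,0]],
  ],
)

```text
t: 10.85
tcp_pos: [0.5278, 0.301, 0.2377]
tool_rot: [-3.142, 0.0, -0.436]
wrist_force: [0.5, 0.5, -0.1]
grip_width: 0.0
gripper_force: 0.0
```

```bash
python3 -c "
from h import *
look('p3')"
```

```text
t 10.85 r 0.0579602390728607 phi 334.1921598811208 F [ 0.5  0.5 -0.1] q6 2.410249892010938
top wheel_pip 0.55 [245.6, 229.4] [ 0.0282 -0.0069] 0.029 346.2568328981569
top bar_post 0.81 [288.5, 229.1] [ 0.0318 -0.099 ] 0.104 287.80993006066745
side wheel_pip 0.62 [281.0, 227.1] [0.0271 0.0052] 0.028 10.93055759670612
side bar_post 0.51 [289.9, 214.7] [ 0.0294 -0.0914] 0.096 287.8081559568874
```

View pics/p3.png

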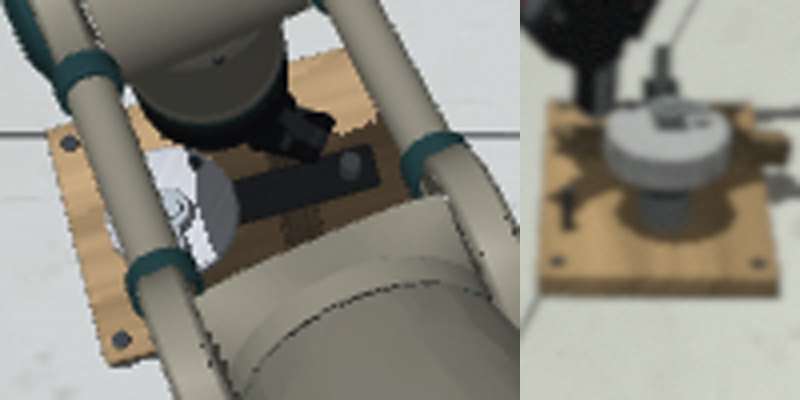

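The pip is at crop (196,160), about 335°, as expected without slip, and the bar hasn't moved. Next is a full stroke.

Call:
jog_arm(
  increments=[
    [[-0.45,0.21,0,0,0,0,0],[-0.91,0.42,0,0,0,0,0],[-1.1,0.51,0,0,0,0,0],[-1.29,0.6,0,0,0,0,0],[-1.12,1.03,0,0,0,6,0],[-0.99,1.47,0,0,0,12,0],[-0.91,1.92,0,0,0,18,0],[-0.88,2.37,0,0,0,24,0],[-0.89,2.83,0,0,0,30,0],[-0.96,3.29,0,0,0,36,0],[-1.07,3.73,0,0,0,42,0],[-1.22,4.16,0,0,0,48,0],[-1.43,4.57,0,0,0,54,0],[-1.67,4.96,0,0,0,60,0],[-1.95,5.32,0,0,0,66,0],[-2.27,5.65,0,0,0,72,0],[-2.62,5.95,0,0,0,78,0],[-3.0,6.21,0,0,0,84,0],[-3.41,6.42,0,0,0,90,0],[-3.83,6.59,0,0,0,96,0]],
  ],
)

```text
t: 13.15
tcp_pos: [0.4913, 0.3703, 0.2387]
tool_rot: [3.137, -0.009, 1.245]
wrist_force: [5.2, 6.6, -1.6]
grip_width: 0.001
gripper_force: 3.9
```

Call:
jog_arm(
  increments=[
    [[-0.44,0.13,0,0,0,6,0],[-0.89,0.21,0,0,0,12,0],[-1.35,0.24,0,0,0,18,0],[-1.81,0.22,0,0,0,24,0],[-2.26,0.16,0,0,0,30,0],[-2.71,0.05,0,0,0,36,0],[-3.14,-0.11,0,0,0,42,0],[-3.55,-0.31,0,0,0,48,0],[-3.94,-0.55,0,0,0,54,0],[-4.3,-0.84,0,0,0,60,0],[-4.63,-1.15,0,0,0,66,0],[-4.92,-1.51,0,0,0,72,0],[-5.18,-1.89,0,0,0,78,0],[-5.4,-2.29,0,0,0,84,0],[-5.57,-2.72,0,0,0,90,0],[-5.69,-3.16,0,0,0,96,0],[-5.77,-3.61,0,0,0,102,0],[-5.81,-4.06,0,0,0,108,0],[-5.79,-4.52,0,0,0,114,0],[-5.73,-4.98,0,0,0,120,0]],
  ],
)

```text
t: 15.15
tcp_pos: [0.4314, 0.318, 0.2377]
tool_rot: [3.141, -0.002, -2.943]
wrist_force: [0.3, 0.2, 0.8]
grip_width: 0.001
gripper_force: 0.0
```

```bash
python3 -c "
from h import *
look()"
```

```text
t 15.15 r 0.04500374407503159 phi 190.54545005807722 F [0.3 0.2 0.8] q6 -1.265541537710393
top bar_post 0.64 [291.2, 229.6] [ 0.0307 -0.1049] 0.109 286.3203917226221
side wheel_pip 0.89 [303.3, 225.7] [-0.0211 -0.0169] 0.027 218.68448598959498
side bar_post 0.69 [289.9, 215.1] [ 0.0289 -0.0894] 0.094 287.89191733402214
```

```bash
python3 -c "
from h import *
k=camera('side'); cv2.imwrite('pics/p4.png',cv2.resize(k['pixels'][205:265,255:335],(800,600),interpolation=2))
for q in('wheel_axis','pointer_tip','wheel_pip'): print(q,[(m['conf'],m['pixel']) for m in mark_of(q,'side')[:2]])
# predicted side pixels of pip for angles
K=np.array(k['intrinsics']);M=R.from_euler('xyz',k['orientation']).as_matrix()
def proj(p):
    v=M.T@(np.array(p)-k['xyz']); u=K@[v[0],-v[1],-v[2]]; return (u[:2]/u[2]).round(1)
B=[.4761,.3274]
print('stud',proj([*B,.098]),'ptr',proj([B[0]-.024*.961,B[1]-.024*.276,.092]))
for a in range(160,260,10): print(a,proj([B[0]+.029*np.cos(np.radians(a)),B[1]+.029*np.sin(np.radians(a)),.089]))
"
```

```text
wheel_axis [(0.57, [293.2, 236.0])]
pointer_tip [(0.56, [299.9, 227.9]), (0.39, [227.7, 237.3])]
wheel_pip [(0.95, [303.0, 232.5]), (0.39, [299.4, 227.4])]
stud [292.7 224.3] ptr [302.9 226.7]
160 [303.1 231.6]
170 [304.1 230.6]
180 [304.7 229.6]
190 [305.  228.5]
200 [304.9 227.4]
210 [304.4 226.3]
220 [303.6 225.3]
230 [302.4 224.3]
240 [301.  223.5]
250 [299.3 222.7]
```

View pics/p4.png

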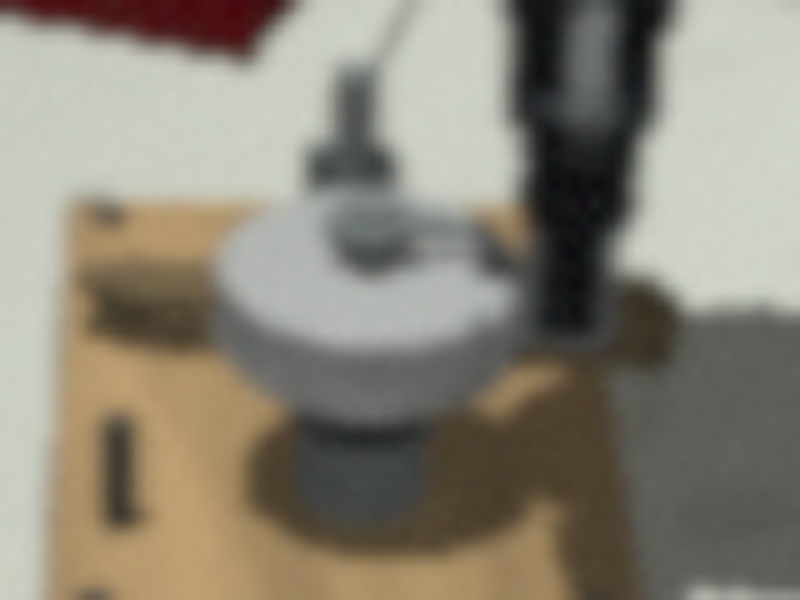

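The pip (crop ~490,255) is right beside the pointer tip (460,235), so one turn is nearly done. Contact was getting light here, so the axis estimate moves about 1 mm toward +y. I'll continue with a corrected centre.

```bash
cat >> h.py <<'E'
B=np.array([.4761,.3274])
def path2(yaw0,xy0,ks):
    P=lambda f,r:r/10*np.array([np.cos(np.radians(f)),np.sin(np.radians(f))])
    s=np.array(xy0); d=(s-B)*1000; a=(yaw0,np.hypot(*d)); f00=np.degrees(np.arctan2(d[1],d[0])); print("phi now",f00%360,"r",a[1]); out=[]
    s=(s-B)*100
    for f,r,n in ks:
        for t in np.arange(1,n+1)/n:
            q=(a[0]+(f-a[0])*t,a[1]+(r-a[1])*t); out.append([*[float(v) for v in np.round(P(*q)-s,1 if r>50 else 2)],0,0,0,round(float(q[0]-yaw0)),0])
        a=(f,r)
    print(len(out),out)
E
python3 -c "
from h import *
path2(191,[.4314,.318],[(193,43,3),(262,43,12),(262,58,2)])
path2(262,B+.058*np.array([np.cos(np.radians(262)),np.sin(np.radians(262))]),[(102,58,20)])
path2(102,B+.058*np.array([np.cos(np.radians(102)),np.sin(np.radians(102))]),[(-25,58,16),(-25,47.5,2)])
"
```

```text
phi now 191.8757375799275 r 45.6776750721838
17 [[0.08, 0.03, 0, 0, 0, 1, 0], [0.18, 0.0, 0, 0, 0, 1, 0], [0.28, -0.03, 0, 0, 0, 2, 0], [0.4, -0.44, 0, 0, 0, 8, 0], [0.56, -0.84, 0, 0, 0, 14, 0], [0.76, -1.23, 0, 0, 0, 19, 0], [0.99, -1.59, 0, 0, 0, 25, 0], [1.26, -1.92, 0, 0, 0, 31, 0], [1.56, -2.23, 0, 0, 0, 36, 0], [1.9, -2.51, 0, 0, 0, 42, 0], [2.26, -2.75, 0, 0, 0, 48, 0], [2.64, -2.95, 0, 0, 0, 54, 0], [3.03, -3.11, 0, 0, 0, 60, 0], [3.45, -3.24, 0, 0, 0, 65, 0], [3.87, -3.32, 0, 0, 0, 71, 0], [3.8, -4.1, 0, 0, 0, 71, 0], [3.7, -4.8, 0, 0, 0, 71, 0]]
phi now 261.99999999999994 r 57.99999999999999
20 [[-0.8, 0.2, 0, 0, 0, -8, 0], [-1.6, 0.4, 0, 0, 0, -16, 0], [-2.3, 0.8, 0, 0, 0, -24, 0], [-2.9, 1.3, 0, 0, 0, -32, 0], [-3.5, 1.9, 0, 0, 0, -40, 0], [-4.0, 2.5, 0, 0, 0, -48, 0], [-4.4, 3.2, 0, 0, 0, -56, 0], [-4.7, 4.0, 0, 0, 0, -64, 0], [-4.9, 4.7, 0, 0, 0, -72, 0], [-5.0, 5.5, 0, 0, 0, -80, 0], [-5.0, 6.3, 0, 0, 0, -88, 0], [-4.8, 7.1, 0, 0, 0, -96, 0], [-4.6, 7.9, 0, 0, 0, -104, 0], [-4.2, 8.6, 0, 0, 0, -112, 0], [-3.8, 9.3, 0, 0, 0, -120, 0], [-3.2, 9.9, 0, 0, 0, -128, 0], [-2.6, 10.4, 0, 0, 0, -136, 0], [-1.9, 10.9, 0, 0, 0, -144, 0], [-1.2, 11.2, 0, 0, 0, -152, 0], [-0.4, 11.4, 0, 0, 0, -160, 0]]
phi now 102.00000000000001 r 58.00000000000001
18 [[0.8, 0.1, 0, 0, 0, -8, 0], [1.6, 0.1, 0, 0, 0, -16, 0], [2.4, 0.0, 0, 0, 0, -24, 0], [3.2, -0.2, 0, 0, 0, -32, 0], [3.9, -0.5, 0, 0, 0, -40, 0], [4.6, -1.0, 0, 0, 0, -48, 0], [5.2, -1.5, 0, 0, 0, -56, 0], [5.7, -2.1, 0, 0, 0, -64, 0], [6.2, -2.7, 0, 0, 0, -71, 0], [6.6, -3.4, 0, 0, 0, -79, 0], [6.8, -4.2, 0, 0, 0, -87, 0], [7.0, -5.0, 0, 0, 0, -95, 0], [7.0, -5.8, 0, 0, 0, -103, 0], [6.9, -6.6, 0, 0, 0, -111, 0], [6.8, -7.4, 0, 0, 0, -119, 0], [6.5, -8.1, 0, 0, 0, -127, 0], [5.99, -7.9, 0, 0, 0, -127, 0], [5.51, -7.68, 0, 0, 0, -127, 0]]
```

Call:
jog_arm(
  increments=[
    [[0.08,0.03,0,0,0,1,0],[0.18,0.0,0,0,0,1,0],[0.28,-0.03,0,0,0,2,0],[0.4,-0.44,0,0,0,8,0],[0.56,-0.84,0,0,0,14,0],[0.76,-1.23,0,0,0,19,0],[0.99,-1.59,0,0,0,25,0],[1.26,-1.92,0,0,0,31,0],[1.56,-2.23,0,0,0,36,0],[1.9,-2.51,0,0,0,42,0],[2.26,-2.75,0,0,0,48,0],[2.64,-2.95,0,0,0,54,0],[3.03,-3.11,0,0,0,60,0],[3.45,-3.24,0,0,0,65,0],[3.87,-3.32,0,0,0,71,0]],
  ],
)

```text
t: 17.15
tcp_pos: [0.4706, 0.2832, 0.2377]
tool_rot: [3.14, -0.005, -1.703]
wrist_force: [-4.0, -7.6, 4.3]
grip_width: -0.001
gripper_force: 3.7
```

Call:
jog_arm(
  increments=[
    [[-0.1,-0.7,0,0,0,0,0],[-0.2,-1.5,0,0,0,0,0],[-1,-1.3,0,0,0,-8,0],[-1.8,-1.1,0,0,0,-16,0],[-2.5,-0.7,0,0,0,-24,0],[-3.1,-0.2,0,0,0,-32,0],[-3.7,0.4,0,0,0,-40,0],[-4.2,1,0,0,0,-48,0],[-4.6,1.7,0,0,0,-56,0],[-4.9,2.5,0,0,0,-64,0],[-5.1,3.2,0,0,0,-72,0],[-5.2,4,0,0,0,-80,0],[-5.2,4.8,0,0,0,-88,0],[-5,5.6,0,0,0,-96,0],[-4.8,6.4,0,0,0,-104,0],[-4.4,7.1,0,0,0,-112,0],[-4,7.8,0,0,0,-120,0],[-3.4,8.4,0,0,0,-128,0],[-2.8,8.9,0,0,0,-136,0],[-2.1,9.4,0,0,0,-144,0]],
  ],
)

```text
t: 19.15
tcp_pos: [0.4505, 0.379, 0.2378]
tool_rot: [3.14, -0.001, 2.055]
wrist_force: [0.0, -0.7, 0.7]
grip_width: 0.0
gripper_force: 0.0
```

```bash
python3 -c "
from h import *
look()
s=get_state(); y=np.degrees(s['tool_rot'][2]); print(y)
path2(y,s['tcp_pos'][:2],[(-25,58,18),(-25,47.5,2)])
P=B+.0475*np.array([np.cos(np.radians(-25)),np.sin(np.radians(-25))])
path2(-25,P,[(-25,43.2,3),(77,43,17)])
P=B+.043*np.array([np.cos(np.radians(77)),np.sin(np.radians(77))])
path2(77,P,[(191,43,19)])
"
```

```text
t 19.15 r 0.0584168849143475 phi 115.39695546581436 F [ 0.  -0.7  0.7] q6 0.09708005886517486
top wheel_pip 0.67 [254.5, 246.5] [-0.0086 -0.0263] 0.028 251.89828529350012
top bar_post 0.81 [290.1, 231.9] [ 0.0256 -0.1025] 0.106 284.0493815975324
side wheel_pip 0.57 [298.2, 220.7] [-0.0043 -0.0365] 0.037 263.2530128627485
118.21530154559427
phi now 117.37078016921771 r 57.37549610553961
20 [[0.6, 0.3, 0, 0, 0, -8, 0], [1.4, 0.5, 0, 0, 0, -16, 0], [2.2, 0.6, 0, 0, 0, -24, 0], [3.0, 0.6, 0, 0, 0, -32, 0], [3.8, 0.5, 0, 0, 0, -40, 0], [4.6, 0.3, 0, 0, 0, -48, 0], [5.3, 0.0, 0, 0, 0, -56, 0], [6.0, -0.4, 0, 0, 0, -64, 0], [6.6, -0.9, 0, 0, 0, -72, 0], [7.1, -1.5, 0, 0, 0, -80, 0], [7.6, -2.1, 0, 0, 0, -88, 0], [8.0, -2.9, 0, 0, 0, -95, 0], [8.2, -3.6, 0, 0, 0, -103, 0], [8.4, -4.4, 0, 0, 0, -111, 0], [8.4, -5.2, 0, 0, 0, -119, 0], [8.4, -6.0, 0, 0, 0, -127, 0], [8.2, -6.8, 0, 0, 0, -135, 0], [7.9, -7.5, 0, 0, 0, -143, 0], [7.42, -7.32, 0, 0, 0, -143, 0], [6.94, -7.1, 0, 0, 0, -143, 0]]
phi now 335.0 r 47.5
20 [[-0.13, 0.06, 0, 0, 0, 0, 0], [-0.26, 0.12, 0, 0, 0, 0, 0], [-0.39, 0.18, 0, 0,
[... 484 characters left out ...]
, 0, 0, 96, 0], [-3.34, 6.2, 0, 0, 0, 102, 0]]
phi now 77.00000000000003 r 42.99999999999998
19 [[-0.44, 0.08, 0, 0, 0, 6, 0], [-0.89, 0.11, 0, 0, 0, 12, 0], [-1.34, 0.09, 0, 0, 0, 18, 0], [-1.79, 0.03, 0, 0, 0, 24, 0], [-2.22, -0.08, 0, 0, 0, 30, 0], [-2.65, -0.23, 0, 0, 0, 36, 0], [-3.05, -0.43, 0, 0, 0, 42, 0], [-3.43, -0.67, 0, 0, 0, 48, 0], [-3.79, -0.94, 0, 0, 0, 54, 0], [-4.11, -1.26, 0, 0, 0, 60, 0], [-4.4, -1.6, 0, 0, 0, 66, 0], [-4.65, -1.98, 0, 0, 0, 72, 0], [-4.86, -2.37, 0, 0, 0, 78, 0], [-5.03, -2.79, 0, 0, 0, 84, 0], [-5.16, -3.22, 0, 0, 0, 90, 0], [-5.24, -3.67, 0, 0, 0, 96, 0], [-5.27, -4.11, 0, 0, 0, 102, 0], [-5.25, -4.56, 0, 0, 0, 108, 0], [-5.19, -5.01, 0, 0, 0, 114, 0]]
```

Call:
jog_arm(
  increments=[
    [[0.6,0.3,0,0,0,-8,0],[1.4,0.5,0,0,0,-16,0],[2.2,0.6,0,0,0,-24,0],[3.0,0.6,0,0,0,-32,0],[3.8,0.5,0,0,0,-40,0],[4.6,0.3,0,0,0,-48,0],[5.3,0.0,0,0,0,-56,0],[6.0,-0.4,0,0,0,-64,0],[6.6,-0.9,0,0,0,-72,0],[7.1,-1.5,0,0,0,-80,0],[7.6,-2.1,0,0,0,-88,0],[8.0,-2.9,0,0,0,-95,0],[8.2,-3.6,0,0,0,-103,0],[8.4,-4.4,0,0,0,-111,0],[8.4,-5.2,0,0,0,-119,0],[8.4,-6.0,0,0,0,-127,0],[8.2,-6.8,0,0,0,-135,0],[7.9,-7.5,0,0,0,-143,0],[7.42,-7.32,0,0,0,-143,0],[6.94,-7.1,0,0,0,-143,0]],
  ],
)

```text
t: 21.45
tcp_pos: [0.519, 0.3077, 0.2378]
tool_rot: [-3.141, 0.0, -0.431]
wrist_force: [0.3, -0.5, -0.5]
grip_width: 0.002
gripper_force: 0.0
```

Call:
jog_arm(
  increments=[
    [[-0.13,0.06,0,0,0,0,0],[-0.26,0.12,0,0,0,0,0],[-0.39,0.18,0,0,0,0,0],[-0.22,0.6,0,0,0,6,0],[-0.1,1.04,0,0,0,12,0],[-0.02,1.48,0,0,0,18,0],[0.01,1.93,0,0,0,24,0],[-0.01,2.38,0,0,0,30,0],[-0.07,2.83,0,0,0,36,0],[-0.18,3.27,0,0,0,42,0],[-0.34,3.69,0,0,0,48,0],[-0.54,4.1,0,0,0,54,0],[-0.78,4.48,0,0,0,60,0],[-1.05,4.83,0,0,0,66,0],[-1.37,5.16,0,0,0,72,0],[-1.71,5.45,0,0,0,78,0],[-2.09,5.7,0,0,0,84,0],[-2.49,5.91,0,0,0,90,0],[-2.9,6.07,0,0,0,96,0],[-3.34,6.2,0,0,0,102,0]],
  ],
)

```text
t: 23.45
tcp_pos: [0.487, 0.372, 0.2386]
tool_rot: [3.139, -0.007, 1.351]
wrist_force: [2.8, 4.8, 0.5]
grip_width: -0.001
gripper_force: 2.5
```

Call:
jog_arm(
  increments=[
    [[-0.44,0.08,0,0,0,6,0],[-0.89,0.11,0,0,0,12,0],[-1.34,0.09,0,0,0,18,0],[-1.79,0.03,0,0,0,24,0],[-2.22,-0.08,0,0,0,30,0],[-2.65,-0.23,0,0,0,36,0],[-3.05,-0.43,0,0,0,42,0],[-3.43,-0.67,0,0,0,48,0],[-3.79,-0.94,0,0,0,54,0],[-4.11,-1.26,0,0,0,60,0],[-4.4,-1.6,0,0,0,66,0],[-4.65,-1.98,0,0,0,72,0],[-4.86,-2.37,0,0,0,78,0],[-5.03,-2.79,0,0,0,84,0],[-5.16,-3.22,0,0,0,90,0],[-5.24,-3.67,0,0,0,96,0],[-5.27,-4.11,0,0,0,102,0],[-5.25,-4.56,0,0,0,108,0],[-5.19,-5.01,0,0,0,114,0]],
  ],
)

```text
t: 25.35
tcp_pos: [0.4318, 0.3198, 0.2377]
tool_rot: [3.141, -0.006, -2.942]
wrist_force: [-4.6, 0.8, 4.6]
grip_width: -0.002
gripper_force: 2.5
```

```bash
python3 -c "
from h import *
look()
s=get_state(); y=np.degrees(s['tool_rot'][2])%360; print(y)
path2(y,s['tcp_pos'][:2],[(194,43,3),(262,43,12)])
"
```

```text
t 25.35 r 0.04430346218863816 phi 188.35352052043328 F [-4.6  0.8  4.6] q6 -1.265316827487137
top bar_post 0.77 [287.6, 230.0] [ 0.0298 -0.097 ] 0.102 287.0818992378721
side wheel_pip 0.89 [291.0, 234.3] [-0.0029  0.0293] 0.029 95.5716479360326
side bar_post 0.49 [293.1, 213.7] [ 0.0228 -0.0991] 0.102 282.96910132279464
191.07176257748182
phi now 190.25961381318487 r 44.81423703969659
15 [[0.09, -0.12, 0, 0, 0, 1, 0], [0.16, -0.18, 0, 0, 0, 2, 0], [0.24, -0.24, 0, 0, 0, 3, 0], [0.36, -0.65, 0, 0, 0, 9, 0], [0.52, -1.04, 0, 0, 0, 14, 0], [0.72, -1.42, 0, 0, 0, 20, 0], [0.96, -1.77, 0, 0, 0, 26, 0], [1.23, -2.1, 0, 0, 0, 31, 0], [1.53, -2.4, 0, 0, 0, 37, 0], [1.86, -2.67, 0, 0, 0, 43, 0], [2.22, -2.9, 0, 0, 0, 48, 0], [2.59, -3.1, 0, 0, 0, 54, 0], [2.99, -3.26, 0, 0, 0, 60, 0], [3.39, -3.38, 0, 0, 0, 65, 0], [3.81, -3.46, 0, 0, 0, 71, 0]]
```

Call:
jog_arm(
  increments=[
    [[0.04,-0.12,0,0,0,1,0],[0.06,-0.18,0,0,0,2,0],[0.12,-0.24,0,0,0,3,0],[0.24,-0.65,0,0,0,9,0],[0.4,-1.04,0,0,0,14,0],[0.62,-1.42,0,0,0,20,0],[0.86,-1.77,0,0,0,26,0],[1.13,-2.1,0,0,0,31,0],[1.45,-2.4,0,0,0,37,0],[1.8,-2.67,0,0,0,43,0],[2.16,-2.9,0,0,0,48,0],[2.55,-3.1,0,0,0,54,0],[2.95,-3.26,0,0,0,60,0],[3.37,-3.38,0,0,0,65,0],[3.8,-3.46,0,0,0,71,0]],
  ],
)

```text
t: 27.15
tcp_pos: [0.4711, 0.2832, 0.2377]
tool_rot: [3.138, -0.006, -1.703]
wrist_force: [-1.9, -9.8, 5.7]
grip_width: -0.002
gripper_force: 4.5
```

Call:
jog_arm(
  increments=[
    [[-0.1,-0.7,0,0,0,0,0],[-0.2,-1.5,0,0,0,0,0],[-1,-1.3,0,0,0,-8,0],[-1.8,-1.1,0,0,0,-16,0],[-2.5,-0.7,0,0,0,-24,0],[-3.1,-0.2,0,0,0,-32,0],[-3.7,0.4,0,0,0,-40,0],[-4.2,1,0,0,0,-48,0],[-4.6,1.7,0,0,0,-56,0],[-4.9,2.5,0,0,0,-64,0],[-5.1,3.2,0,0,0,-72,0],[-5.2,4,0,0,0,-80,0],[-5.2,4.8,0,0,0,-88,0],[-5,5.6,0,0,0,-96,0],[-4.8,6.4,0,0,0,-104,0],[-4.4,7.1,0,0,0,-112,0],[-4,7.8,0,0,0,-120,0],[-3.4,8.4,0,0,0,-128,0],[-2.8,8.9,0,0,0,-136,0],[-2.1,9.4,0,0,0,-144,0]],
  ],
)

```text
t: 29.15
tcp_pos: [0.451, 0.3793, 0.2376]
tool_rot: [-3.142, -0.001, 2.055]
wrist_force: [-0.9, 0.2, 0.1]
grip_width: 0.0
gripper_force: 0.0
```

```bash
python3 -c "
from h import *
look('p5')"
```

```text
t 29.15 r 0.05849118257724982 phi 114.87876638520363 F [-0.9  0.2  0.1] q6 0.0967069063461153
top wheel_pip 0.86 [242.5, 256.3] [-0.0295 -0.0012] 0.03 182.27255157085455
top bar_post 0.71 [288.8, 230.6] [ 0.0285 -0.0997] 0.104 285.9612315076518
```

View pics/p5.png

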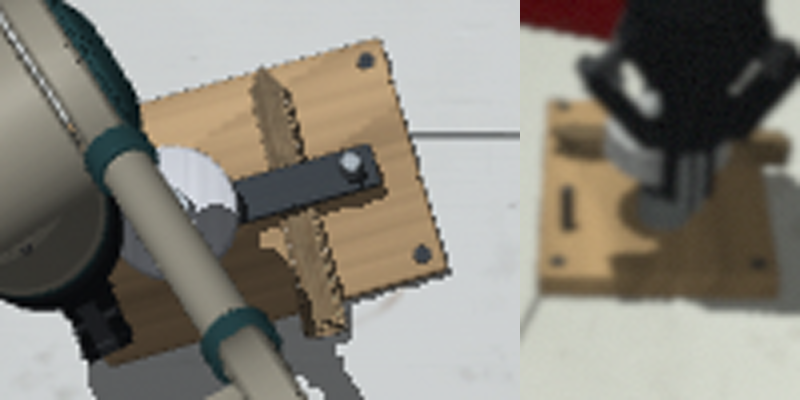

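The pip reads about 182°, some 14° short of the pointer. I'll do a small top-up stroke from here, then lift and move clear to look.

```bash
python3 -c "
from h import *
path2(118,[.451,.3793],[(118,47,2),(118,43,3),(132,43,3),(132,58,2)])
"
```

```text
phi now 115.80944855145577 r 57.650845613919664
10 [[0.05, -0.57, 0, 0, 0, 0, 0], [0.3, -1.04, 0, 0, 0, 0, 0], [0.37, -1.16, 0, 0, 0, 0, 0], [0.43, -1.28, 0, 0, 0, 0, 0], [0.49, -1.39, 0, 0, 0, 0, 0], [0.19, -1.57, 0, 0, 0, 5, 0], [-0.1, -1.77, 0, 0, 0, 9, 0], [-0.37, -1.99, 0, 0, 0, 14, 0], [-0.9, -1.4, 0, 0, 0, 14, 0], [-1.4, -0.9, 0, 0, 0, 14, 0]]
```

Call:
jog_arm(
  increments=[
    [[0.05,-0.57,0,0,0,0,0],[0.3,-1.04,0,0,0,0,0],[0.37,-1.16,0,0,0,0,0],[0.43,-1.28,0,0,0,0,0],[0.49,-1.39,0,0,0,0,0],[0.19,-1.57,0,0,0,5,0],[-0.1,-1.77,0,0,0,9,0],[-0.37,-1.99,0,0,0,14,0],[-0.9,-1.4,0,0,0,14,0],[-1.4,-0.9,0,0,0,14,0],[-3,0,3,0,0,14,0],[-6,1.5,6,0,0,14,0],[-9.5,3,8,0,0,14,0],[-13,5,8,0,0,14,0],[-16,6,8,0,0,14,0],[-16,6,8,0,0,14,0]],
  ],
)

```text
t: 31.05
tcp_pos: [0.2878, 0.4393, 0.318]
tool_rot: [-3.14, -0.001, 2.309]
wrist_force: [0.8, -0.8, 1.0]
grip_width: 0.002
gripper_force: 0.0
```

```bash
python3 -c "
from h import *
look('p6')"
```

```text
t 31.05 r 0.21925606207339488 phi 148.93655267632167 F [ 0.8 -0.8  1. ] q6 0.11911644028869188
top wheel_pip 0.78 [245.3, 257.2] [-0.0314 -0.0071] 0.032 192.78383573442068
top bar_post 0.69 [285.5, 230.2] [ 0.0294 -0.0925] 0.097 287.6235209503631
side wheel_pip 0.88 [304.2, 226.7] [-0.0242 -0.013 ] 0.027 208.35188154988293
side bar_post 0.42 [288.6, 214.7] [ 0.0325 -0.0904] 0.096 289.7935901575832
```

View pics/p6.png

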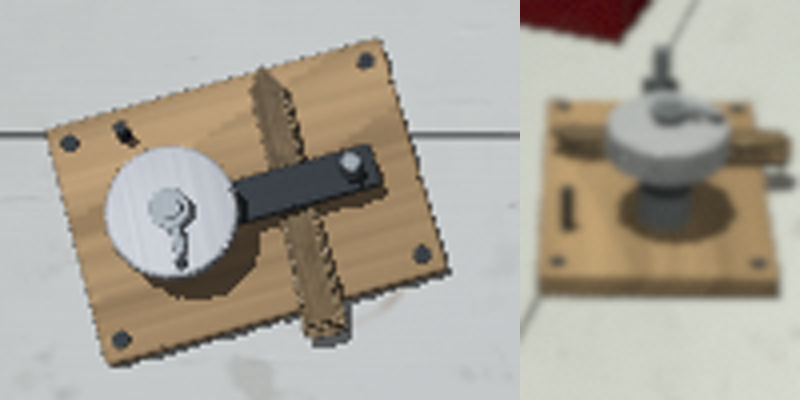

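The pip at (181,264) stands right at the pointer tip (182,258), and the stroke total gives about 720°, so the wheel is done. Next I'll go to the robot side of the post.

Call:
jog_arm(
  increments=[
    [[1,-2,0,0,0,-8,0],[2.5,-4.5,0,0,0,-16,0],[4,-7,0,0,0,-24,0],[6,-10,0,0,0,-32,0],[8,-13,0,0,0,-40,0],[10,-16,0,0,0,-48,0],[12,-18.5,0,0,0,-56,0],[14,-20.5,0,0,0,-64,0],[16,-21.6,0,0,0,-72,0],[17.5,-21.6,0,0,0,-80,0],[18.7,-21.6,0,0,0,-88,0],[18.7,-21.6,0,0,0,-96,0],[18.7,-21.6,-1,0,0,-104,0],[18.7,-21.6,-3,0,0,-112,0],[18.7,-21.6,-5,0,0,-116,0],[18.7,-21.6,-7,0,0,-116,0],[18.7,-21.6,-8.2,0,0,-116,0],[18.7,-21.6,-8.2,0,0,-116,0]],
  ],
)

```text
t: 33.15
tcp_pos: [0.478, 0.2222, 0.234]
tool_rot: [3.141, 0.004, 0.28]
wrist_force: [-0.1, 0.1, 0.9]
grip_width: 0.002
gripper_force: 0.0
```

```bash
python3 -c "
from h import *
s=get_state();print(s['t'],s['tcp_pos'],np.degrees(s['tool_rot'][2]),s['wrist_force'])
# finger centre for bar angle th: post point minus 17 mm along tangent
s0=s['tcp_pos'][:2]*100;y0=np.degrees(s['tool_rot'][2]);out=[]
for b in list(np.arange(-2,86.1,88/32))+[87.5,88.5,88.5]:
    th=np.radians(286+b);t=np.array([-np.sin(th),np.cos(th)])
    p=(B+.1*np.array([np.cos(th),np.sin(th)])-.017*t)*100
    out.append([float(p[0]-s0[0]),float(p[1]-s0[1]),286+b+90-360-y0])
o=np.array(out)
rows=lambda q:print(len(q),[[round(float(a),2),round(float(b),2),0,0,0,round(float(c)),0] for a,b,c in q])
rows(o[:18]); rows(o[18:]-o[17])
"
```

```text
33.15 [0.47798386 0.22220233 0.23403983] 16.067265087405108 [-0.06055638  0.12655934  0.90192607]
18 [[0.58, 0.41, 0, 0, 0, -2, 0], [1.07, 0.45, 0, 0, 0, 1, 0], [1.55, 0.53, 0, 0, 0, 3, 0], [2.02, 0.62, 0, 0, 0, 6, 0], [2.5, 0.74, 0, 0, 0, 9, 0], [2.96, 0.88, 0, 0, 0, 12, 0], [3.42, 1.04, 0, 0, 0, 14, 0], [3.87, 1.22, 0, 0, 0, 17, 0], [4.31, 1.43, 0, 0, 0, 20, 0], [4.75, 1.66, 0, 0, 0, 23, 0], [5.16, 1.9, 0, 0, 0, 25, 0], [5.57, 2.17, 0, 0, 0, 28, 0], [5.97, 2.46, 0, 0, 0, 31, 0], [6.35, 2.76, 0, 0, 0, 34, 0], [6.71, 3.08, 0, 0, 0, 36, 0], [7.06, 3.42, 0, 0, 0, 39, 0], [7.39, 3.78, 0, 0, 0, 42, 0], [7.71, 4.15, 0, 0, 0, 45, 0]]
18 [[0.3, 0.39, 0, 0, 0, 3, 0], [0.57, 0.79, 0, 0, 0, 6, 0], [0.83, 1.2, 0, 0, 0, 8, 0], [1.07, 1.62, 0, 0, 0, 11, 0], [1.29, 2.06, 0, 0, 0, 14, 0], [1.48, 2.5, 0, 0, 0, 16, 0], [1.66, 2.96, 0, 0, 0, 19, 0], [1.81, 3.42, 0, 0, 0, 22, 0], [1.94, 3.89, 0, 0, 0, 25, 0], [2.05, 4.36, 0, 0, 0, 28, 0], [2.13, 4.84, 0, 0, 0, 30, 0], [2.2, 5.33, 0, 0, 0, 33, 0], [2.23, 5.81, 0, 0, 0, 36, 0], [2.25, 6.3, 0, 0, 0, 38, 0], [2.24, 6.79, 0, 0, 0, 41, 0], [2.23, 7.05, 0, 0, 0, 43, 0], [2.21, 7.23, 0, 0, 0, 44, 0], [2.21, 7.23, 0, 0, 0, 44, 0]]
```

Call:
jog_arm(
  increments=[
    [[0.58,0.41,0,0,0,-2,0],[1.07,0.45,0,0,0,1,0],[1.55,0.53,0,0,0,3,0],[2.02,0.62,0,0,0,6,0],[2.5,0.74,0,0,0,9,0],[2.96,0.88,0,0,0,12,0],[3.42,1.04,0,0,0,14,0],[3.87,1.22,0,0,0,17,0],[4.31,1.43,0,0,0,20,0],[4.75,1.66,0,0,0,23,0],[5.16,1.9,0,0,0,25,0],[5.57,2.17,0,0,0,28,0],[5.97,2.46,0,0,0,31,0],[6.35,2.76,0,0,0,34,0],[6.71,3.08,0,0,0,36,0],[7.06,3.42,0,0,0,39,0],[7.39,3.78,0,0,0,42,0],[7.71,4.15,0,0,0,45,0]],
  ],
)

```text
t: 34.95
tcp_pos: [0.5557, 0.2643, 0.2366]
tool_rot: [3.141, -0.0, 1.069]
wrist_force: [-1.2, -1.2, -0.4]
grip_width: 0.003
gripper_force: 0.4
```

```bash
python3 -c "
from h import *
look()"
```

```text
t 34.95 r 0.10121117028001642 phi 322.2937648869209 F [-1.2 -1.2 -0.4] q6 0.8333040766125107
top wheel_pip 0.83 [242.9, 256.5] [-0.0299 -0.002 ] 0.03 183.86949451923277
side wheel_pip 0.9 [304.4, 229.9] [-0.0277  0.0011] 0.028 177.74261400924664
side bar_post 0.63 [261.6, 219.5] [ 0.0906 -0.0456] 0.101 333.27452050823325
```

Call:
jog_arm(
  increments=[
    [[0.3,0.39,0,0,0,3,0],[0.57,0.79,0,0,0,6,0],[0.83,1.2,0,0,0,8,0],[1.07,1.62,0,0,0,11,0],[1.29,2.06,0,0,0,14,0],[1.48,2.5,0,0,0,16,0],[1.66,2.96,0,0,0,19,0],[1.81,3.42,0,0,0,22,0],[1.94,3.89,0,0,0,25,0],[2.05,4.36,0,0,0,28,0],[2.13,4.84,0,0,0,30,0],[2.2,5.33,0,0,0,33,0],[2.23,5.81,0,0,0,36,0],[2.25,6.3,0,0,0,38,0],[2.24,6.79,0,0,0,41,0]],
  ],
)

```text
t: 36.75
tcp_pos: [0.5777, 0.3324, 0.2358]
tool_rot: [-3.142, 0.001, 1.785]
wrist_force: [1.5, -9.4, 2.0]
grip_width: -0.001
gripper_force: 5.9
```

The force rose to 9 N, so the bar is at its stop. One more small nudge, then back off, lift and move clear.

Call:
jog_arm(
  increments=[
    [[-0.03,0.15,0,0,0,0,0],[-0.05,0.25,0,0,0,0,0],[-0.05,0.25,0,0,0,0,0],[-0.05,0.25,0,0,0,0,0],[0.2,-0.8,0,0,0,0,0],[0.5,-2.2,0,0,0,0,0],[0.5,-2.2,3,0,0,0,0],[0.5,-2.2,7,0,0,0,0],[-2,-5,10,0,0,0,0],[-5,-9,10,0,0,0,0],[-9,-12,10,0,0,0,0],[-12,-16,10,0,0,0,0],[-16,-19,10,0,0,0,0],[-20,-22,10,0,0,0,0],[-23,-25,10,0,0,0,0],[-23,-28,10,0,0,0,0],[-23,-28,10,0,0,0,0]],
  ],
)

```text
t: 38.45
tcp_pos: [0.3465, 0.05, 0.3361]
tool_rot: [3.14, 0.002, 1.778]
wrist_force: [-0.1, 1.1, -0.3]
grip_width: 0.002
gripper_force: 0.0
```

```bash
python3 -c "
from h import *
look('p7')
for n in('labels','pot','tape_measure','dibber'): print(n,[np.round(m['pixel'],1) for m in mark_of(n,'top')[:1]])"
```

```text
t 38.45 r 0.3048804834976964 phi 244.95639543772836 F [-0.1  1.1 -0.3] q6 -0.26236155219492735
top wheel_pip 0.7 [240.5, 254.7] [-0.0261  0.0031] 0.026 173.18769817853746
top bar_post 0.92 [230.9, 196.3] [0.1048 0.0278] 0.108 14.863873620140911
side wheel_pip 0.7 [305.4, 227.3] [-0.0274 -0.0112] 0.03 202.18463136333003
side bar_post 0.88 [248.8, 234.5] [0.0975 0.0313] 0.102 17.80201767943886
labels [array([272.5, 238.3])]
pot [array([169.7, 206.7])]
tape_measure []
dibber [array([266.5, 170.5])]
```

View pics/p7.png

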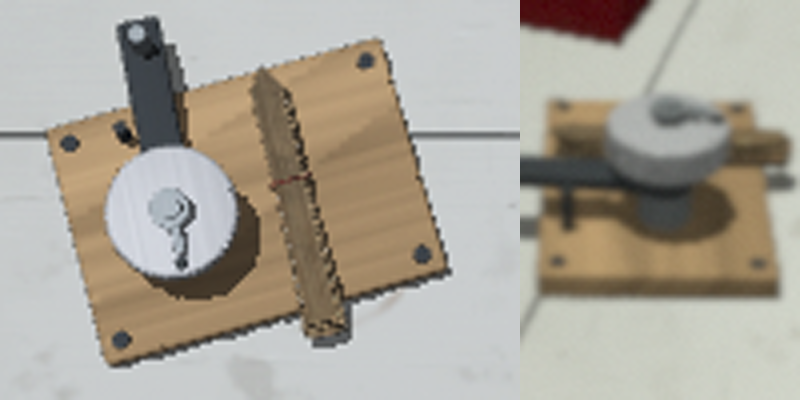

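The bar rests against its stop peg at (123,132), the pip is still at the pointer (181,264), and the labels haven't moved. Handing in.

```bash
python3 -c "
from h import *
print(close_job())"
```

```text
the job is handed in; nothing more can be done
None
```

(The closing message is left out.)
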